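Feed a dowel tray past a sprung gate

ROBOT

A 7-joint arm with a two-finger parallel gripper is mounted at the origin on the work surface; the furniture and walls round the work are solid. World frame = base frame: x ahead of the robot, y to its left, z up, the work surface at z = 0. Lengths are in mm, angles in rad, forces in N, time in s.
With the tool pointing down it reaches from about 400 to 850 mm from the base axis. Payload 10.4 kg.
Tool frame: the origin (TCP) lies at the very end of the fingers, on their centre line; the grasp point (between the pads) lies 19 mm behind it; z points along the fingers, y is the line along which they close (so a half turn about z gives the same grasp; the last joint's range is limited). The gripper opens to 85 mm and grips with 20 to 120 N. Pads are 22 mm wide; open, the fingers measure 114 mm over their backs; the gripper's body (76 mm by 85 mm) begins 54 mm behind the grasp point. The pads swing forward as they close: fully open they stand 13 mm farther back than shut.
Start: joints at [-1.23, 0.332, -0.065, 1.46, 0.022, 1.35, -0.088], TCP at [222.381, 584.121, 231.338] pointing down, gripper open.
Joint ranges: [-2.6, 2.6], [-0.5, 2.12], [-1.47, 1.34], [0.16, 2.42], [-1.27, 4.41], [0.06, 2.06], [-2.6, 2.6]. Speed limits (rad/s): [2.22, 2.22, 2.79, 2.79, 3.14, 3.14, 3.14].

INTERFACE

Orientations are given as a unit quaternion [w, x, y, z].
In Python, from plant import env gives the robot as it stands.
- The arm moves only by the tool play_rows, never from a script. Its argument "series" is one flat list of numbers, 7 for each row, row after row: the turn, a rotation vector about the tool's x, y, z in degrees, then the shift along the tool's x, y, z in cm, then the opening, from -1 (shut) to 1 (fully open). In form: [ax, ay, az, x, y, z, gripper, ax, ay, az, x, y, z, gripper, ...]. A call has exactly 5 rows; each row is the pose to reach, as a shift and turn from the pose commanded when the call began, along the tool's axes at that moment; what a row does not reach only later rows make up. A row lasts 1/10 s, in which the tool goes at most 50 mm and 8.59 degrees, less where a joint would pass 70% of its speed; a pose out of reach is approached as far as the arm can. A call with a gripper value outside its range is refused whole. The fingers move at their own pace and stop on an object; "squeeze" is the grip in N (left out, the last holds). Time passes only in rows, so rows that repeat a pose let the fingers close, or fill a call up. It gives the time, the measured TCP pose, the force, the opening and the grip force at its end, in the units of the state.
- env.sense(): the state, without advancing time (a new reading comes with each control period).
- env.get_image(name): name is "scene" or "top" or "wrist"; returns (picture, depth): 384x512x3 uint8, red, green, blue; 384x512 float32, mm along the optical axis (not along the pixel's ray), 0 where there is no reading.
- env.camera_params(name): a dict with "intrinsics" (3x3 intrinsics, pixels), "dist" ([k1, k2, p1, p2, k3] as OpenCV has them; the pictures are not rectified), "camera_from_world" (4x4, takes a point from world to camera coordinates). Camera axes: x right, y up, looking along -z (the intrinsics and any distortion apply to the point x, -y, -z); pixel columns grow to the right and rows downward; lengths in mm; the calibration is good to about 2 mm. A picture is of the moment at which its call begins: read the wrist's pose just before it. camera_params takes no time and is no camera call; for the wrist camera it gives the pose at the moment of the call.
- env.hand_in(): hands the job in; it is judged then, once.
The state is a dict: "clock": time; "joint_positions": joint angles; "joint_velocities": joint speeds; "effort": joint torques, N m; "tcp_pos": TCP position; "eef_rot": TCP orientation; "ft_force": force on the tool from outside, world axes, zero at the start; "moment": the same for the moment, N m; "width": finger opening in mm; "gripper_force": force on a finger pad.
Only numpy, scipy, OpenCV 4.12 (cv2) and the standard library are available. Lean on these libraries where they do the work, as an engineer would, in place of code of your own. Each camera call takes 0.05 s, during which the arm holds its last target. There are 200 camera calls.

TASK

Push the sprung gate's hand rail sideways with a finger and hold the gate up while you push the dowel tray along its lane by the upright push plate, under the gate and fully home against the end stop. Then let the gate swing shut behind the tray. Push the tray only, never lift it; the gate must not touch it, and the tape roll, sanding block and wood block beside the work stay where they are.

Things in the scene. Friction and masses are not known exactly. Their poses are not given: they have to be found in the camera images.
- dock: Fixed wooden feed dock, 430 x 100 mm: a lane along its own +x (feed direction; +y to the left of the feed). Origin on the table under the lane's centre line, below the gate's blade; runs from x = -308 (open entry) to +122 mm. Lane floor 6 mm above the table, lane 62 mm wide; walls 10 mm thick, tops 28 mm above the table
- stop_face (a point): Centre of the end stop's face that the tray meets, at dock x = +108 mm, 26 mm above the table (top of the stop at 46)
- shaft_mid (a point): Centre line of the gate's fixed-height shaft at dock x = -150: 8 mm steel bar along dock x at dock y = -50, 38 mm above the table, x = -301 to +24, between two bearing blocks 44 mm high at x = -297 and +20
- gate (a joint): Steel gate's hinge about the shaft: 0 shut, grows as it opens, to 1.15 rad. Rail and blade are one piece. Pushing the rail outwards (dock -y) raises the blade; a spring shuts it when released (at the rail 2 N to start, 5 N at 0.75 rad). The tray cannot push it open. Above 0.4 rad the blade clears the tray (touches below 0.3); 0.6 to 0.9 is a good holding angle
- rail_mid (a point): Centre line of the hand rail at dock x = -150: round 10 mm bar along the lane, 45 mm from the shaft's centre. Shut: straight above the shaft, 83 mm above the table; at angle q: dock y = -50 - 45 sin q, height 38 + 45 cos q. From dock x = -285 to -12, a leg down to the shaft at each end, nothing between: a finger can reach below it and slide along its lane side
- blade_foot (a point): Middle of the lower edge of the gate's blade: aluminium plate across the lane, 34 mm wide, 24 high, 6 thick. Shut, the edge is 22 mm above the table at dock x = 0, spanning dock y = -12 to +22; an 8 mm arm carries it from the shaft over the wall
- tray: Loose wooden tray with six fixed steel pins, 0.3 to 0.6 kg, in the lane, own x along the feed. Origin: centre of the box's underside. Box 90 x 58 x 28 mm (x -45 to +45). Behind it a tail 20 mm wide, 10 high, then the push plate. Starts wholly before the gate; home, its origin is at dock x = +63, the box beyond the blade, tail under the shut blade, push plate still before it
- push_plate (a point): Middle of the rear face (tray x = -105) of the upright push plate, 62 mm above the table. The plate is 48 mm wide, 10 thick, its top 72 mm above the table in the lane. Fully home this face is at dock x = -42
- brown_tape: Bystander: roll of wide brown tape lying flat, 102 mm across, 46 mm high; origin at the centre of its underside
- sanding_block: Bystander: cork sanding block, 61 x 114 x 35 mm (x, y, z); origin at the centre of its underside
- block_2: Bystander: small wood offcut block, 42 x 70 x 34 mm (x, y, z); origin at the centre of its underside
There are look-alikes about, which are no part of the job. What is shaped like the tray but red is not meant.

How it is judged:
By the outcome, as a careful person would: the job done as asked, in the order asked, and still so for the second after the job is handed in, with the robot touching nothing.
It also fails if it takes over 45 s, if anything falls off the work surface, if the arm or the gripper's body presses on something with over 40 N, if the wrist force passes 120 N, or if a joint passes its speed limit or range.

## Working session

There is one attempt and no reset: what is moved stays moved. The work goes in short steps, Python scripts to look and compute and a tool call to move; the robot and the scene stay as the last step left them, time stands still between calls to the robot, and variables do not carry over. Pictures are saved under pics/ and viewed, at most 10 in all, crops included, and the job is handed in when it is done.

Besides the shell and the picture viewer there is one more tool, called by a JSON object that holds its "method" and its "body". play_rows: Moves the arm, as the interface text tells. Its arguments: {"type":"object","properties":{"series":{"type":"array"},"squeeze":{"type":"number"}},"required":["series"]}

```bash
mkdir -p pics; cat > h.py <<'E'
import numpy as np, cv2
from plant import env
def snap(n,tag):
    P=env.camera_params(n); im,d=env.get_image(n)
    cv2.imwrite(f'pics/{tag}.png',im[:,:,::-1]); np.savez(f'pics/{tag}.npz',im=im,d=d,K=P['intrinsics'],D=P['dist'],T=P['camera_from_world'])
def load(tag): return np.load(f'pics/{tag}.npz')
def world(s,u,v,z=None):
    """pixel -> world, from depth, or on plane z"""
    K,D,T=s['K'],np.array(s['D'],float),s['T']
    n=cv2.undistortPoints(np.array([[[u,v]]],float),np.array(K,float),D)[0,0]
    ray=np.array([n[0],-n[1],-1.]); R=T[:3,:3];t=T[:3,3]
    c=-R.T@t; r=R.T@ray
    k=s['d'][int(round(v)),int(round(u))] if z is None else (z-c[2])/r[2]
    return c+k*r
def proj(s,p):
    q=s['T'][:3,:3]@np.array(p,float)+s['T'][:3,3]
    return cv2.projectPoints(np.array([[q[0],-q[1],-q[2]]]),np.zeros(3),np.zeros(3),np.array(s['K'],float),np.array(s['D'],float))[0][0,0]
E
python3 - <<'E'
from h import *
snap('top','top0'); snap('scene','scene0')
s=env.sense(); print(s)
a=cv2.imread('pics/top0.png');cv2.imwrite('pics/top0b.png',cv2.resize(a,(800,600),interpolation=cv2.INTER_CUBIC))
a=cv2.imread('pics/scene0.png');cv2.imwrite('pics/scene0b.png',cv2.resize(a,(800,600),interpolation=cv2.INTER_CUBIC))
E
```

```text
{'clock': 0.1, 'joint_positions': array([-1.22962101,  0.33283207, -0.06466819,  1.46083523,  0.02160002,
        1.34989705, -0.08849711]), 'joint_velocities': array([-0.00048089, -0.00385539,  0.00108994, -0.00401539, -0.00037222,
       -0.00123732, -0.0012279 ]), 'effort': array([ 1.09454711e-03, -6.26741338e+01,  4.86365310e-02, -3.92430961e+01,
        1.60571246e-02,  6.86324638e-03, -8.30106970e-07]), 'tcp_pos': array([222.28243674, 583.78833274, 230.59135255]), 'eef_rot': array([-8.25256013e-05,  1.80890523e-01,  9.83503031e-01, -6.32930130e-04]), 'ft_force': array([-0.44440514, -0.38264941, -0.28486544]), 'moment': array([ 0.00037145, -0.0106226 , -0.05319953]), 'gripper_force': 0.0, 'width': 85.13060036122256}
```

View pics/top0b.png

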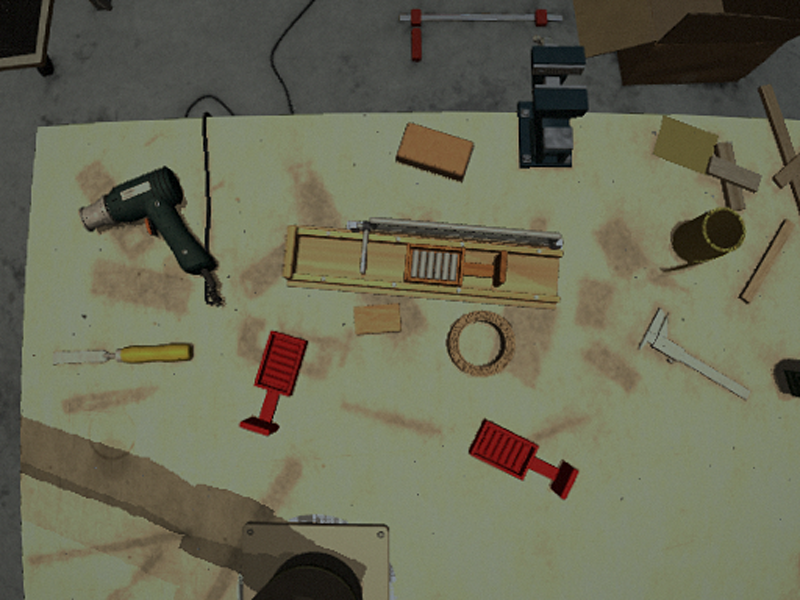

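View pics/scene0b.png

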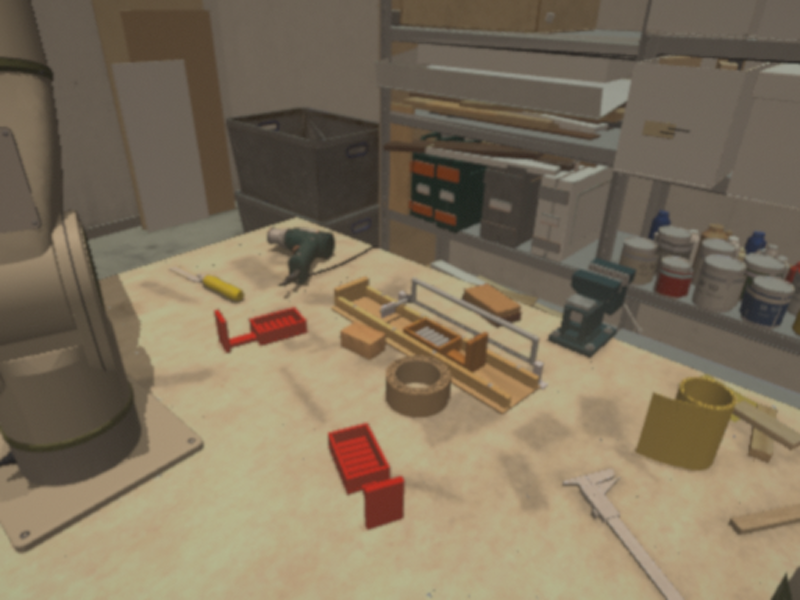

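The top view shows the dock at about (285–560, 225–305) with the stop on the left, so the feed runs roughly along world +y and the rail is on the far side. The tray's plate is near (502, 268). Next I'll enlarge that area.

```bash
python3 - <<'E'
from h import *
a=cv2.imread('pics/top0.png')[130:205,176:370];cv2.imwrite('pics/c.png',cv2.resize(a,None,fx=4.1,fy=4.1,interpolation=cv2.INTER_CUBIC))
E
```

```text
(no output)
```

View pics/c.png

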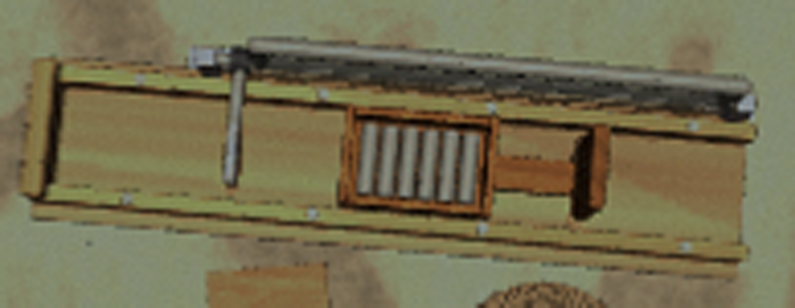

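The crop shows the stop's inner top edge from (57,62) to (42,195). The rail centre line runs (250,44)–(748,84), and the near wall's inner top edge (50,188)–(748,245). The plate's rear top edge is about (607,127)–(600,207). I'll fit the dock pose to these points.

```bash
cat > fit.py <<'E'
from h import *
from scipy.optimize import least_squares
s=load('top0')
px=lambda X,Y:((X+.5)/4.1-.5+176,(Y+.5)/4.1-.5+130)
# (crop px, z, kind, value)
L=[((50,188),28,'y',31),((748,245),28,'y',31),((400,216),28,'y',31),((36,207),28,'y',41),((742,262),28,'y',41),
((62,80),28,'y',-31),((752,138),28,'y',-31),((752,125),28,'y',-41),
((57,62),46,'x',108),((42,195),46,'x',108),((36,60),46,'x',122),((22,193),46,'x',122),
((748,245),28,'x',-308),((752,138),28,'x',-308),
((250,44),83,'y',-50),((748,84),83,'y',-50),((500,63),83,'y',-50)]
W=np.array([world(s,*px(*l[0]),z=l[1])[:2] for l in L])
def dk(p,w): c,n=np.cos(p[2]),np.sin(p[2]);return (w-p[:2])@np.array([[c,-n],[n,c]])
def f(p):
    q=dk(p,W); return [q[i,0 if l[2]=='x' else 1]-l[3] for i,l in enumerate(L)]
r=least_squares(f,[550,50,1.57],x_scale=[10,10,.1],loss='soft_l1',f_scale=3);p=r.x
if __name__=='__main__':
    print(p,np.round(f(p),1))
    for n,c,z in [('plate rear',(607,127),72),('plate rear',(600,207),72),('box rear',(497,118),34),('box rear',(490,215),34),('box front',(352,108),34),('box front',(342,206),34),('blade end',(231,185),46)]:
        w=world(s,*px(*c),z=z);print(n,w.round(1),dk(p,w[:2]).round(1), 'depth',world(s,*px(*c)).round(1))
    for c in [(500,63),(700,81),(400,200),(48,130),(200,130),(598,160)]:
        w=world(s,*px(*c));print(c,w.round(1),dk(p,w[:2]).round(1))
    e=env.sense();print(e['clock'],e['tcp_pos'])
E
python3 fit.py
```

```text
[527.6911081  -78.98250812   1.48374424] [ 1.1  1.   0.9  3.   1.3 -2.4 -0.8  1.4 -0.6  0.2 -2.  -1.9  1.7  3.1
 -1.6 -1.9 -2. ]
plate rear [ 532.1 -292.    72. ] [-211.8  -22.9] depth [ 532.3 -292.2   70.6]
plate rear [ 486.8 -287.1   72. ] [-210.9   22.6] depth [ 486.4 -286.5   75.8]
box rear [ 544.2 -233.6   34. ] [-152.6  -29.9] depth [ 545.  -234.    29.4]
box rear [ 486.9 -228.8   34. ] [-152.7   27.6] depth [ 486.9 -228.8   33.4]
box front [ 550.6 -148.5   34. ] [-67.2 -28.9] depth [ 550.3 -148.5   35.7]
box front [ 492.6 -142.4   34. ] [-66.2  29.5] depth [ 494.8 -142.2   15.8]
blade end [503.7 -78.3  46. ] [-1.4 23.9] depth [508.7 -75.3   9.2]
(500, 63) [ 565.4 -230.8   88.3] [-147.9  -50.8]
(700, 81) [ 555.2 -341.9   87.5] [-259.6  -50.2]
(400, 200) [ 498.5 -176.9   13.7] [-100.    20.6]
(48, 130) [537.4  29.7  43.4] [109.1  -0.2]
(200, 130) [542.7 -56.2   7.6] [ 24.  -12.9]
(598, 160) [ 512.9 -286.1   74.8] [-207.6   -3.3]
0.1 [222.28243674 583.78833274 230.59135255]
```

Dock fit: origin (527.7, −79.0), yaw 1.484 rad. Residuals are about 2 mm, and the depth readings at the rail top, plate top and stop agree with the sizes given. The plate's rear face is at dock x ≈ −212.

Plan: set the opening to about 54 mm, with the tool's x along the feed and its y outwards. The outer finger's back then holds the rail out while the other finger pushes the plate.

{"method": "play_rows", "body": {"series": [0, 0, 8, -4, -2, -0.4, 0.27, 0, 0, 16, -8, -4, -0.8, 0.27, 0, 0, 24, -12, -6, -1.2, 0.27, 0, 0, 32, -16, -8, -1.6, 0.27, 0, 0, 40, -20, -10, -2, 0.27]}}

```text
clock: 0.6
tcp_pos: [374.6, 417.8, 251.3]
eef_rot: [-0.0, 0.509, 0.861, -0.0]
ft_force: [0.3, 0.2, 1.0]
width: 54.2
gripper_force: 0.0
```

```bash
cat >> h.py <<'E'
def st(target=None,yaw=85.01):
    from fit import p
    from scipy.spatial.transform import Rotation as Ro
    e=env.sense(); q=e['eef_rot']; R=Ro.from_quat([q[1],q[2],q[3],q[0]]).as_matrix()
    c,n=np.cos(p[2]),np.sin(p[2]); D=np.array([[c,-n,0],[n,c,0],[0,0,1]]); o=np.array([p[0],p[1],0])
    print('t',e['clock'],'dock',(D.T@(e['tcp_pos']-o)).round(1),'w',round(e['width'],1),'F_dock',(D.T@e['ft_force']).round(1),'j',e['joint_positions'].round(2))
    print('tool x heading',np.degrees(np.arctan2(R[1,0],R[0,0])).round(2),'z',R[:,2].round(3))
    if target is not None:
        w=D@np.array(target,float)+o; print('shift tool cm',(R.T@(w-e['tcp_pos'])/10).round(2))
E
python3 -c "
from h import *;st([-245,11.5,240])"
```

```text
t 0.6 dock [481.6 195.7 251.3] w 54.2 F_dock [ 0.2 -0.3  1. ] j [-1.04  0.18  0.13  1.61 -0.02  1.35 -0.4 ]
tool x heading 118.83 z [-0. -0. -1.]
shift tool cm [-70.62 -25.13   1.14]
```

{"method": "play_rows", "body": {"series": [0, 0, 7, -4, -1.2, 0, 0.27, 0, 0, 14, -8, -2.4, 0, 0.27, 0, 0, 21, -12, -3.6, 0, 0.27, 0, 0, 28, -16, -4.8, 0, 0.27, 0, 0, 33.8, -20, -6, 0, 0.27]}}

```text
clock: 1.1
tcp_pos: [418.7, 213.8, 251.1]
eef_rot: [-0.0, 0.737, 0.676, -0.0]
ft_force: [1.3, 0.1, 0.4]
width: 54.2
gripper_force: 0.0
```

```bash
python3 -c "
from h import *;st([-245,11.5,240])"
```

```text
t 1.1 dock [282.2 134.  251.1] w 54.2 F_dock [ 0.2 -1.3  0.4] j [-0.87 -0.04  0.3   1.84  0.01  1.34 -0.66]
tool x heading 85.08 z [-0.  0. -1.]
shift tool cm [-52.73  12.19   1.1 ]
```

{"method": "play_rows", "body": {"series": [0, 0, 0, -4, 1, 0, 0.27, 0, 0, 0, -8, 2, 0, 0.27, 0, 0, 0, -12, 3, 0, 0.27, 0, 0, 0, -16, 4, 0, 0.27, 0, 0, 0, -20, 5, 0, 0.27]}}

```text
clock: 1.6
tcp_pos: [452.2, 10.5, 251.2]
eef_rot: [-0.0, 0.735, 0.678, 0.0]
ft_force: [1.0, 0.6, 0.1]
width: 54.3
gripper_force: 0.0
```

{"method": "play_rows", "body": {"series": [0, 0, 0, -4, 1, 0, 0.27, 0, 0, 0, -8, 2, 0, 0.27, 0, 0, 0, -12, 3, 0, 0.27, 0, 0, 0, -16, 4, 0, 0.27, 0, 0, 0, -20, 5, 0, 0.27]}}

```text
clock: 2.1
tcp_pos: [485.9, -192.7, 251.3]
eef_rot: [0.0, 0.735, 0.678, 0.0]
ft_force: [0.4, 0.3, -0.4]
width: 54.4
gripper_force: 0.0
```

```bash
python3 -c "
from h import *;st([-245,11.5,125])"
```

```text
t 2.1 dock [-116.9   31.7  251.3] w 54.4 F_dock [ 0.3 -0.4 -0.4] j [-0.46  0.1   0.81  1.74 -0.07  1.34  0.28]
tool x heading 85.38 z [ 0.  0. -1.]
shift tool cm [-12.82   1.94  12.63]
```

{"method": "play_rows", "body": {"series": [0, 0, 0.4, -4, 0.6, 0, 0.27, 0, 0, 0.4, -8, 1.2, 1, 0.27, 0, 0, 0.4, -12, 1.8, 4, 0.27, 0, 0, 0.4, -12.8, 1.9, 8, 0.27, 0, 0, 0.4, -12.8, 1.9, 11, 0.27]}}

```text
clock: 2.6
tcp_pos: [492.9, -322.4, 138.7]
eef_rot: [-0.001, 0.739, 0.674, -0.001]
ft_force: [0.5, 1.0, -0.5]
width: 54.3
gripper_force: 0.0
```

```bash
python3 - <<'E'
from h import *
st([-245,11.5,48])
snap('wrist','w1');snap('top','t1')
w=cv2.imread('pics/w1.png');cv2.imwrite('pics/w1b.png',w)
E
```

```text
t 2.6 dock [-245.5   13.5  138.7] w 54.3 F_dock [ 1.1 -0.4 -0.5] j [-0.16  0.42  0.83  1.71 -0.33  1.17  0.67]
tool x heading 84.75 z [-0.002 -0.001 -1.   ]
shift tool cm [0.06 0.22 9.07]
```

View pics/w1.png

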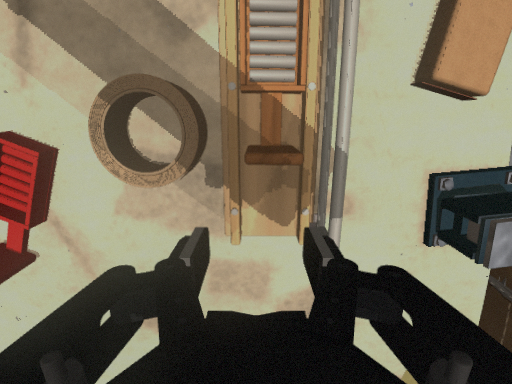

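The wrist view shows the fingers astride the lane behind the plate, which is at (273,155). The rail, at (345,60–230), is outside the right finger, and the tape, at (148,130), is clear. Lowering now.

{"method": "play_rows", "body": {"series": [0, 0, 0.2, 0, 0.1, 2, 0.27, 0, 0, 0.2, 0, 0.1, 4, 0.27, 0, 0, 0.2, 0, 0.1, 6, 0.27, 0, 0, 0.2, 0, 0.1, 7.8, 0.27, 0, 0, 0.2, 0, 0.1, 7.8, 0.27]}}

```text
clock: 3.2
tcp_pos: [495.5, -319.3, 62.8]
eef_rot: [-0.001, 0.738, 0.674, -0.0]
ft_force: [-0.4, 0.7, 1.3]
width: 54.2
gripper_force: 0.0
```

```bash
python3 -c "
from h import *;st([-245,-34,48])"
```

```text
t 3.2 dock [-242.2   11.2   62.8] w 54.2 F_dock [0.7 0.5 1.3] j [-0.12  0.51  0.78  1.77 -0.41  1.03  0.72]
tool x heading 84.82 z [-0.002  0.001 -1.   ]
shift tool cm [-0.26  4.52  1.48]
```

{"method": "play_rows", "body": {"series": [0, 0, 0, -0.2, 0, 0.7, 0.27, 0, 0, 0, -0.2, 0, 1.4, 0.27, 0, 0, 0, -0.2, 0.5, 1.4, 0.27, 0, 0, 0, -0.2, 1, 1.4, 0.27, 0, 0, 0, -0.2, 1.5, 1.4, 0.27]}}

```text
clock: 3.7
tcp_pos: [511.2, -323.8, 49.7]
eef_rot: [0.0, 0.739, 0.674, 0.0]
ft_force: [-1.3, -0.5, 0.6]
width: 54.1
gripper_force: 1.1
```

{"method": "play_rows", "body": {"series": [0, 0, 0, 0, 0.5, 0, 0.27, 0, 0, 0, 0, 1, 0, 0.27, 0, 0, 0, 0, 1.5, 0, 0.27, 0, 0, 0, 0, 1.7, 0, 0.27, 0, 0, 0, 0, 1.7, 0, 0.27]}}

```text
clock: 4.2
tcp_pos: [526.8, -325.2, 48.6]
eef_rot: [-0.001, 0.739, 0.674, -0.0]
ft_force: [-3.3, 0.4, -2.7]
width: 53.9
gripper_force: 1.8
```

```bash
python3 - <<'E'
from h import *
st([-245,-34,48])
snap('scene','s2')
a=cv2.imread('pics/s2.png')[150:290,190:390];cv2.imwrite('pics/s2c.png',cv2.resize(a,None,fx=4,fy=4,interpolation=cv2.INTER_CUBIC))
E
```

```text
t 4.2 dock [-245.4  -20.5   48.6] w 53.9 F_dock [ 0.1  3.3 -2.7] j [-0.09  0.59  0.75  1.7  -0.45  1.04  0.72]
tool x heading 84.75 z [-0.002  0.    -1.   ]
shift tool cm [0.04 1.35 0.06]
```

View pics/s2c.png

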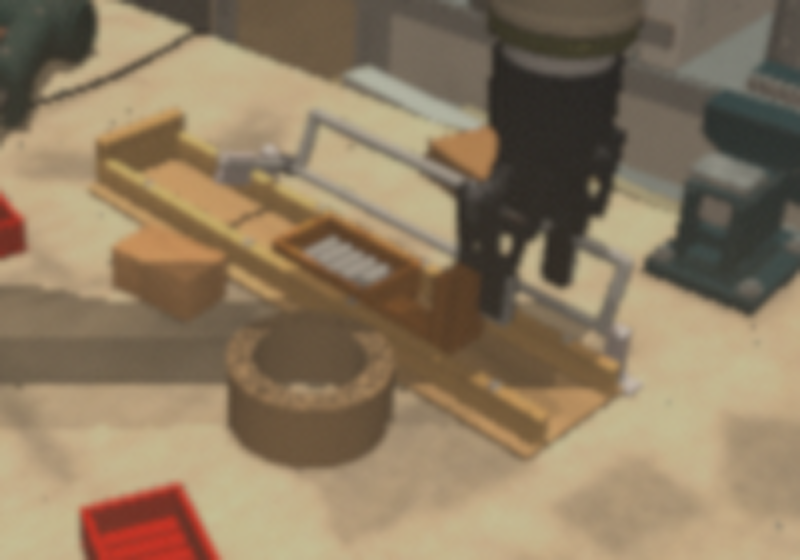

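The rail is leaning outward and the blade is lifting: the fingers straddle the rail line at about (470–560, 230), and the force is 3.3 N as expected. I'll open it further, to about 0.75 rad.

{"method": "play_rows", "body": {"series": [0, 0, 0, 0, 0.4, 0, 0.27, 0, 0, 0, 0, 0.8, 0, 0.27, 0, 0, 0, 0, 1.2, 0, 0.27, 0, 0, 0, 0, 1.4, 0, 0.27, 0, 0, 0, 0, 1.4, 0, 0.27]}}

```text
clock: 4.75
tcp_pos: [538.6, -326.1, 47.5]
eef_rot: [-0.003, 0.739, 0.674, -0.001]
ft_force: [-9.7, 1.1, -7.4]
width: 53.9
gripper_force: 4.4
```

```bash
python3 - <<'E'
from h import *
from fit import p,dk
st([-222,-34,48])
snap('top','t3');s=load('t3')
# rail: where does it stand? sample depth along dock y at x=-60,-120
for x in (-60,-100):
    c,n=np.cos(p[2]),np.sin(p[2])
    best=[]
    for y in range(-110,-40,3):
        w=[p[0]+c*x-n*y,p[1]+n*x+c*y,70]
        u=proj(s,w); q=world(s,*u); best.append((round(q[2],0),dk(p,q[:2])[1].round(0)))
    print(x,[b for b in best if b[0]>55])
E
```

```text
t 4.75 dock [-245.2  -32.3   47.5] w 53.9 F_dock [ 0.3  9.7 -7.4] j [-0.08  0.61  0.74  1.66 -0.46  1.05  0.71]
tool x heading 84.71 z [-0.005  0.002 -1.   ]
shift tool cm [ 2.32  0.15 -0.05]
-60 [(np.float64(77.0), np.float64(-81.0)), (np.float64(77.0), np.float64(-78.0)), (np.float64(75.0), np.float64(-76.0))]
-100 [(np.float64(79.0), np.float64(-81.0)), (np.float64(77.0), np.float64(-78.0)), (np.float64(80.0), np.float64(-74.0)), (np.float64(77.0), np.float64(-72.0))]
```

The rail is at dock y ≈ −78 and z ≈ 72, so q ≈ 0.7. Pushing along the feed.

{"method": "play_rows", "body": {"series": [0, 0, -0.3, 0.8, 0.1, 0, 0.27, 0, 0, -0.3, 1.6, 0.1, 0, 0.27, 0, 0, -0.3, 2.4, 0.1, 0, 0.27, 0, 0, -0.3, 3.2, 0.1, 0, 0.27, 0, 0, -0.3, 4, 0.1, 0, 0.27]}}

```text
clock: 5.3
tcp_pos: [544.9, -288.7, 49.6]
eef_rot: [0.001, 0.738, 0.675, -0.001]
ft_force: [-6.3, -5.5, -1.4]
width: 54.3
gripper_force: 3.7
```

{"method": "play_rows", "body": {"series": [0, 0, 0, 0.8, 0, 0, 0.27, 0, 0, 0, 1.6, 0, 0, 0.27, 0, 0, 0, 2.4, 0, 0, 0.27, 0, 0, 0, 3.2, 0, 0, 0.27, 0, 0, 0, 4, 0, 0, 0.27]}}

```text
clock: 5.8
tcp_pos: [548.5, -248.7, 49.6]
eef_rot: [0.001, 0.738, 0.675, -0.001]
ft_force: [-6.6, -5.0, -1.2]
width: 54.2
gripper_force: 3.5
```

```bash
python3 - <<'E'
from h import *
st([-53,-33,48])
snap('top','t4')
a=cv2.imread('pics/t4.png')[110:220,176:370];cv2.imwrite('pics/t4c.png',cv2.resize(a,None,fx=4.1,fy=4.1,interpolation=cv2.INTER_CUBIC))
E
```

```text
t 5.8 dock [-167.2  -35.5   49.6] w 54.2 F_dock [-5.6  6.1 -1.2] j [-0.23  0.55  0.75  1.75 -0.43  1.02  0.58]
tool x heading 84.94 z [-0.    -0.002 -1.   ]
shift tool cm [11.42 -0.26  0.14]
```

View pics/t4c.png

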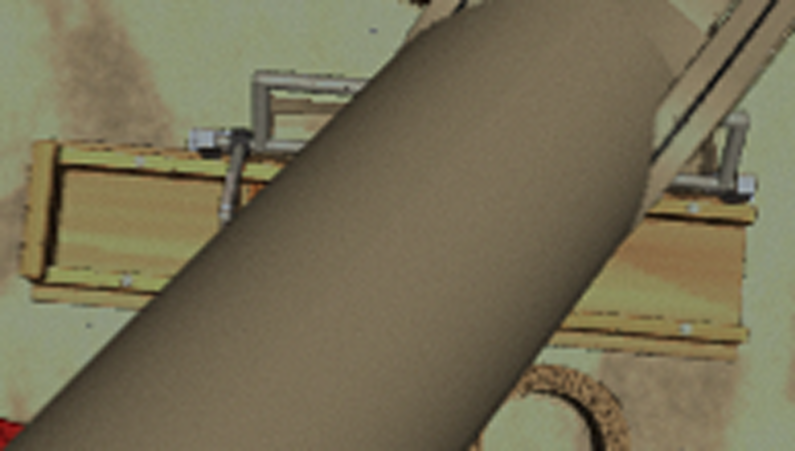

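The rail is held out (about (255–360, 80)) and the tray's box is just reaching the gate arm at (240,190), which is raised. Continuing.

{"method": "play_rows", "body": {"series": [0, 0, 0, 0.8, 0, 0, 0.27, 0, 0, 0, 1.6, 0, 0, 0.27, 0, 0, 0, 2.4, 0, 0, 0.27, 0, 0, 0, 3.2, 0, 0, 0.27, 0, 0, 0, 4, 0, 0, 0.27]}}

```text
clock: 6.35
tcp_pos: [552.0, -208.8, 49.5]
eef_rot: [0.001, 0.738, 0.675, -0.001]
ft_force: [-5.1, -5.7, -0.2]
width: 54.0
gripper_force: 3.6
```

{"method": "play_rows", "body": {"series": [0, 0, 0, 0.8, 0, 0, 0.27, 0, 0, 0, 1.6, 0, 0, 0.27, 0, 0, 0, 2.4, 0, 0, 0.27, 0, 0, 0, 3.2, 0, 0, 0.27, 0, 0, 0, 4, 0, 0, 0.27]}}

```text
clock: 6.85
tcp_pos: [555.6, -168.8, 49.5]
eef_rot: [0.001, 0.738, 0.675, -0.001]
ft_force: [-5.6, -5.7, 0.2]
width: 54.3
gripper_force: 3.7
```

```bash
python3 -c "
from h import *;st([-53,-34,48])"
```

```text
t 6.85 dock [-87.1 -35.6  49.5] w 54.3 F_dock [-6.2  5.1  0.2] j [-0.39  0.5   0.75  1.81 -0.4   0.99  0.44]
tool x heading 84.94 z [-0.    -0.002 -1.   ]
shift tool cm [ 3.41 -0.16  0.15]
```

{"method": "play_rows", "body": {"series": [0, 0, 0, 0.6, 0, 0, 0.27, 0, 0, 0, 1.2, 0, 0, 0.27, 0, 0, 0, 1.8, 0, 0, 0.27, 0, 0, 0, 2.4, 0, 0, 0.27, 0, 0, 0, 2.8, 0, 0, 0.27]}}

```text
clock: 7.35
tcp_pos: [558.1, -140.8, 49.5]
eef_rot: [0.0, 0.737, 0.675, -0.001]
ft_force: [-5.1, -5.2, -1.0]
width: 54.1
gripper_force: 3.8
```

{"method": "play_rows", "body": {"series": [0, 0, 0, 0.15, 0, 0, 0.27, 0, 0, 0, 0.3, 0, 0, 0.27, 0, 0, 0, 0.45, 0, 0, 0.27, 0, 0, 0, 0.6, 0, 0, 0.27, 0, 0, 0, 0.6, 0, 0, 0.27]}}

```text
clock: 7.85
tcp_pos: [558.6, -134.9, 49.5]
eef_rot: [0.0, 0.737, 0.675, -0.001]
ft_force: [-5.6, -5.2, -0.2]
width: 54.2
gripper_force: 3.5
```

```bash
python3 -c "
from h import *;st([-53,-34,48])"
```

```text
t 7.85 dock [-53.  -35.6  49.5] w 54.2 F_dock [-5.7  5.1 -0.2] j [-0.45  0.49  0.75  1.82 -0.39  0.99  0.38]
tool x heading 84.96 z [-0.    -0.001 -1.   ]
shift tool cm [ 0.   -0.16  0.15]
```

Not at the stop yet: the force is still only sliding friction. Creeping on until it rises.

{"method": "play_rows", "body": {"series": [0, 0, 0, 0.08, 0, 0, 0.27, 0, 0, 0, 0.16, 0, 0, 0.27, 0, 0, 0, 0.24, 0, 0, 0.27, 0, 0, 0, 0.3, 0, 0, 0.27, 0, 0, 0, 0.3, 0, 0, 0.27]}}

```text
clock: 8.35
tcp_pos: [558.4, -133.8, 49.7]
eef_rot: [0.001, 0.738, 0.675, -0.001]
ft_force: [-6.5, -10.7, 1.2]
width: 54.2
gripper_force: 6.3
```

The force rose to 10.7 N and the tool lags its command, so the tray is at the stop. One small push to seat it.

{"method": "play_rows", "body": {"series": [0, 0, 0, 0.1, 0, 0, 0.27, 0, 0, 0, 0.2, 0, 0, 0.27, 0, 0, 0, 0.3, 0, 0, 0.27, 0, 0, 0, 0.3, 0, 0, 0.27, 0, 0, 0, 0.3, 0, 0, 0.27]}}

```text
clock: 8.85
tcp_pos: [558.1, -133.7, 49.9]
eef_rot: [0.002, 0.739, 0.674, -0.002]
ft_force: [-8.8, -18.4, 2.8]
width: 54.2
gripper_force: 10.6
```

```bash
python3 - <<'E'
from h import *
st()
snap('wrist','w5')
E
```

```text
t 8.85 dock [-51.8 -35.   49.9] w 54.2 F_dock [-19.1   7.2   2.8] j [-0.46  0.49  0.76  1.82 -0.39  0.99  0.37]
tool x heading 84.79 z [-0.001 -0.006 -1.   ]
```

View pics/w5.png

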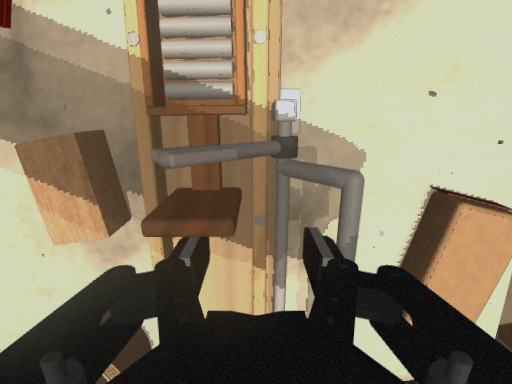

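The tray is at the stop (−19 N reaction, no further motion). The blade arm at (160–285, 152) is held up over the tail. I'll back off along −x first, then ease the rail in.

{"method": "play_rows", "body": {"series": [0, 0, 0, -0.6, 0, 0, 0.27, 0, 0, 0, -1.3, 0, 0, 0.27, 0, 0, 0, -2, 0, 0, 0.27, 0, 0, 0, -3, 0, 0, 0.27, 0, 0, 0, -3.5, 0, 0, 0.27]}}

```text
clock: 9.4
tcp_pos: [556.4, -161.6, 49.3]
eef_rot: [-0.001, 0.737, 0.676, 0.0]
ft_force: [-4.7, 4.7, 0.6]
width: 54.2
gripper_force: 2.6
```

{"method": "play_rows", "body": {"series": [0, 0, 0, 0, -0.5, 0, 0.27, 0, 0, 0, 0, -1, 0, 0.27, 0, 0, 0, 0, -1.5, 0, 0.27, 0, 0, 0, 0, -2, 0, 0.27, 0, 0, 0, 0, -2.4, 0, 0.27]}}

```text
clock: 9.9
tcp_pos: [532.5, -160.0, 49.4]
eef_rot: [0.0, 0.737, 0.676, 0.0]
ft_force: [-1.7, 0.5, 1.2]
width: 54.3
gripper_force: 1.0
```

{"method": "play_rows", "body": {"series": [0, 0, 0, 0, -0.3, 0, 0.27, 0, 0, 0, 0, -0.6, 0, 0.27, 0, 0, 0, 0, -1, 0, 0.27, 0, 0, 0, 0, -1.5, 0, 0.27, 0, 0, 0, 0, -2, 0, 0.27]}}

```text
clock: 10.4
tcp_pos: [512.6, -158.5, 49.3]
eef_rot: [0.0, 0.737, 0.676, 0.0]
ft_force: [0.2, 0.2, -0.9]
width: 54.0
gripper_force: 0.0
```

```bash
python3 -c "
from h import *;st()"
```

```text
t 10.4 dock [-80.6   8.1  49.3] w 54.0 F_dock [ 0.2 -0.2 -0.9] j [-0.44  0.41  0.78  1.92 -0.35  0.95  0.42]
tool x heading 85.06 z [ 0. -0. -1.]
```

Contact is gone. Lifting straight up, then clear.

{"method": "play_rows", "body": {"series": [0, 0, 0, 0, 0, -2, 0.27, 0, 0, 0, 0, 0, -5, 0.27, 0, 0, 0, 0, 0, -9, 0.27, 0, 0, 0, 0, 0, -13, 0.27, 0, 0, 0, 0, 0, -17, 0.27]}}

```text
clock: 10.9
tcp_pos: [512.3, -158.7, 220.8]
eef_rot: [-0.0, 0.737, 0.676, 0.0]
ft_force: [0.7, -0.1, -0.0]
width: 54.2
gripper_force: 0.0
```

{"method": "play_rows", "body": {"series": [0, 0, 0, -3, 0, 0, 0.27, 0, 0, 0, -7, 0, 0, 0.27, 0, 0, 0, -11, 0, 0, 0.27, 0, 0, 0, -15, 0, 0, 0.27, 0, 0, 0, -19, 0, 0, 0.27]}}

```text
clock: 11.4
tcp_pos: [496.2, -349.1, 219.3]
eef_rot: [0.0, 0.737, 0.676, 0.0]
ft_force: [0.7, 0.6, 1.0]
width: 54.2
gripper_force: 0.0
```

{"method": "play_rows", "body": {"series": [0, 0, 0, -3, 0, 0, 0.27, 0, 0, 0, -6, 0, 0, 0.27, 0, 0, 0, -8, 0, 0, 0.27, 0, 0, 0, -8, 0, 0, 0.27, 0, 0, 0, -8, 0, 0, 0.27]}}

```text
clock: 11.9
tcp_pos: [489.3, -427.5, 219.0]
eef_rot: [-0.0, 0.737, 0.676, -0.0]
ft_force: [-0.3, 0.4, -0.7]
width: 54.0
gripper_force: 0.0
```

```bash
python3 - <<'E'
from h import *
from fit import p,dk
st()
snap('top','t6');snap('scene','s6')
a=cv2.imread('pics/t6.png')[90:240,160:390];b=cv2.imread('pics/s6.png')[150:290,190:390]
a=cv2.resize(a,(480,313),interpolation=cv2.INTER_CUBIC);b=cv2.resize(b,(480,280),interpolation=cv2.INTER_CUBIC)
cv2.imwrite('pics/e6.png',np.vstack([a,b]))
E
```

```text
t 11.9 dock [-350.6    8.   219. ] w 54.0 F_dock [ 0.4  0.3 -0.7] j [ 0.02  0.52  0.9   1.45 -0.41  1.38  0.85]
tool x heading 85.0 z [-0.  0. -1.]
```

View pics/e6.png

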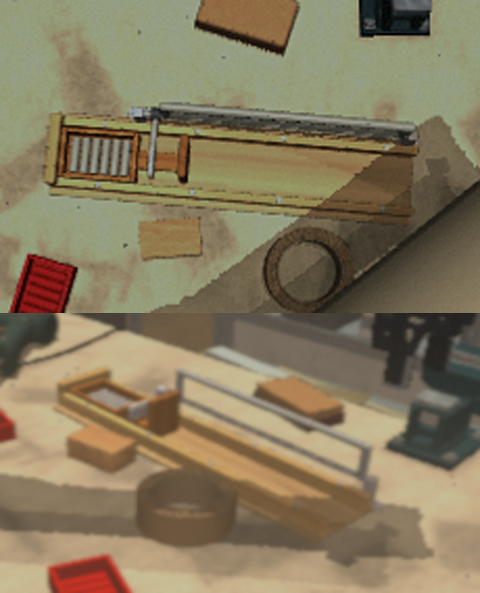

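The gate is shut over the tail and the bystanders haven't moved. I'll check numerically that the tray is home.

```bash
python3 - <<'E'
from h import *
from fit import p,dk
s=load('t6'); im=s['im'].astype(int)
q=lambda X,Y:(160+(X+.5)*230/480-.5,90+(Y+.5)*150/313-.5)
for n,c,z in [('plate rear top',(189,138),72),('plate rear top',(187,181),72),('box front',(66,129),34),('box front',(60,175),34),('box rear',(139,133),34),('box rear',(136,181),34)]:
    print(n,dk(p,world(s,*q(*c),z=z)[:2]).round(1))
c,n=np.cos(p[2]),np.sin(p[2])
for y in (-10,8):   # height profile from depth
    P=[]
    for x in np.arange(96,116,1.5):
        w=world(s,*proj(s,[p[0]+c*x-n*y,p[1]+n*x+c*y,34]));P.append((float(dk(p,w[:2])[0].round(0)),float(w[2].round(0))))
    print(P)
a=cv2.imread('pics/t6.png')[130:185,176:276];cv2.imwrite('pics/e7.png',cv2.resize(a,None,fx=8,fy=8,interpolation=cv2.INTER_CUBIC))
E
```

```text
plate rear top [-42.2 -20. ]
plate rear top [-44.1  28. ]
box front [103.8 -26.4]
box front [105.3  28.1]
box rear [ 18.  -28.2]
box rear [16.3 28. ]
[(99.0, 22.0), (102.0, 11.0), (104.0, 11.0), (104.0, 16.0), (104.0, 23.0), (106.0, 23.0), (105.0, 36.0), (106.0, 36.0), (108.0, 36.0), (109.0, 38.0), (110.0, 38.0), (110.0, 44.0), (112.0, 44.0), (113.0, 45.0)]
[(99.0, 21.0), (102.0, 10.0), (104.0, 10.0), (104.0, 15.0), (106.0, 15.0), (105.0, 28.0), (105.0, 34.0), (106.0, 34.0), (108.0, 35.0), (109.0, 35.0), (110.0, 37.0), (109.0, 48.0), (111.0, 48.0), (113.0, 45.0)]
```

View pics/e7.png

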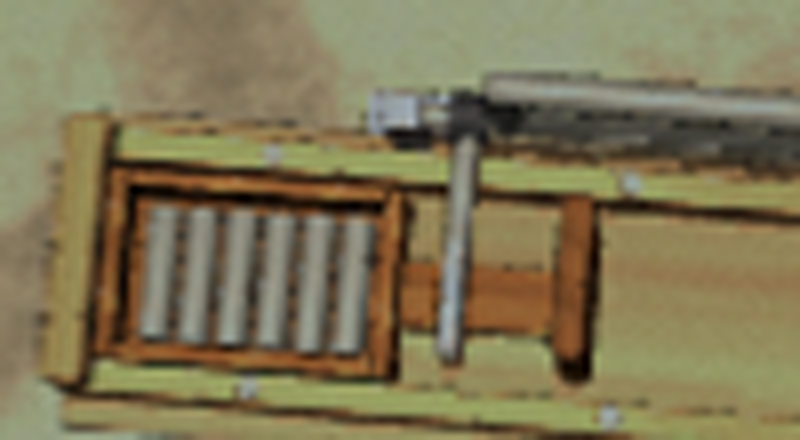

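The box rim runs without a gap to the stop face (x ≈ 108). The plate's rear face reads −42 to −44 against −42 for home, and the blade hangs shut between the box and the plate. The tray is home, so I'm handing in.

```bash
python3 -c "
from plant import env;print(env.hand_in())"
```

```text
the job is handed in; nothing more can be done
None
```

I handed the job in at about 12 s of the 45 s: the tray is home against the stop, the gate is shut behind it, and the tape roll, sanding block and wood block look unmoved in the pictures.

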